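# Draw the bolt and open both doors of the glass cabinet on the bar

## Task

Swing both doors of the small glazed cabinet on the bar wide open, square to its front, so that the wide tray inside can be taken out next: the right-hand door is held by a slide bolt at its top, which must be drawn fully down before that door is pulled, and its edge is lapped by the left-hand door, which has to be opened first. Set whatever stands in the way of the doors aside first, upright on the counter, leave the other things where they stand, and let the doors bump nothing and nothing tip over.

Things in the scene. Friction and masses are not known exactly. Their poses are not given: they have to be found in the camera images.
- cabinet: Fixed counter-top cabinet, black steel and glass: 200 deep (x), 440 wide (y), 290 high. Origin under its centre at counter level; x points from front to back; the front face, x = -100 mm, faces the robot. Two leaves, flush with the front, meet at y = 0 under the 20 mm top board and swing out towards the robot. The bolt holds the right-hand leaf to the top board.
- active_leaf (a joint): Opening of the left-hand (active) leaf in rad: 0 shut, 1.57 square to the front, stop at 1.75; may start up to 0.15 ajar. Stiff hinge (0.12 N m), stays where left. A 4 mm flat strip on its front laps 14 mm past its free edge over the other leaf, which cannot open ahead of it.
- active_hinge (a point): Point on the active leaf's upright hinge line (on the front plane, cabinet y = +203 mm), 160 mm above the counter. Its frame turns with the leaf and equals the cabinet's when shut. The leaf runs from here 201 mm along its own -y, is 18 thick (from its front face to its own +x), from 52 to 266 mm above the counter.
- pull (a point): Point to grip, 238 mm above the counter, on the active leaf's brass bar pull: an upright round bar 11 mm thick from 176 to 256 mm above the counter, its axis 36 mm in front of the leaf's face, 34 mm from the free edge, 167.5 mm (along the leaf) from the hinge line. Two 9 mm pegs, at 184 and 248 mm height, hold it to the leaf. Frame turns with the leaf.
- passive_leaf (a joint): Opening of the right-hand (passive) leaf in rad: 0 shut, 1.57 square to the front, stop at 1.75. Stiff hinge (0.12 N m), stays where left. It has no handle but the bolt's knob.
- passive_hinge (a point): Point on the passive leaf's upright hinge line (on the front plane, cabinet y = -203 mm), 160 mm above the counter. Its frame turns with the leaf and equals the cabinet's when shut. The leaf runs from here 201 mm along its own +y, is 18 thick (from its front face to its own +x), from 52 to 266 mm above the counter.
- bolt (a joint): How far the passive leaf's slide bolt is drawn down, in m: 0 shot (its brass rod stands 12 mm up in the top board; may start up to 0.003), 0.016 fully drawn, where it stops. The leaf is free from 0.0125 on. It needs about 3 N and stays where left.
- bolt_knob (a point): Centre of the bolt's brass knob: round, 16 mm thick, 20 long, standing straight out of the passive leaf's face (along its x) from 9 to 29 mm off the face; this point is 19 mm off the face, 171.5 mm along the leaf from its hinge, 30 mm from its free edge, 240 mm above the counter when shot, 224 drawn. Move it straight down to draw the bolt; pulled outward it swings the leaf.
- sauce_bottle_mid (a point): Centre of the red squeeze bottle, 80 mm above its base; 160 high, 54 mm thick up to 115 mm height, then a white cap and nozzle; 0.25 to 0.5 kg. One of the three (bottle, mill, tumbler) stands in front of the doors, the other two to the left and right, clear of their swing.
- pepper_mill_mid (a point): Centre of the wooden pepper mill, 72.5 mm above its base; 145 high, 54 mm thick at the foot, waist 44 mm from 40 to 70 mm height, head 52 mm from 90 to 118 mm height, steel nut on top; 0.2 to 0.4 kg.
- tumbler_mid (a point): Centre of the amber glass tumbler, 52.5 mm above its base; 105 high, open at the top, 62 mm in diameter at the rim, tapering to 50 mm at the foot; 0.18 to 0.35 kg.
- cutlery_bucket_mid (a point): Centre of the steel bucket with cutlery, 55 mm above its base; 110 high (cutlery to 163), 103 mm in diameter at the rim; it stands between the robot and the doors, clear of their swing, and stays where it is.
Things that resemble listed ones, but are neither listed nor needed, are in the scene too. Leave any black or yellow look-alike of the part that bears tumbler_mid alone. What is shaped like the part that bears pepper_mill_mid but black or green is not meant.

How it is judged:
By the outcome, as a careful person would: the job done as asked, in the order asked, and still so for the second after the job is handed in, with the robot touching nothing.
It also fails if it takes over 72 s, if anything falls off the work surface, if the arm or the gripper's body presses on something with over 40 N, if the wrist force passes 120 N, or if a joint passes its speed limit or range.

## Robot

A 7-joint arm with a two-finger parallel gripper is mounted at the origin on the work surface. World frame = base frame: x ahead of the robot, y to its left, z up, the work surface at z = 0. Lengths are in m, angles in rad, forces in N, time in s.
With the tool pointing down it reaches from about 0.35 to 0.9 m from the base axis. Payload 8.1 kg.
Tool frame: the origin (TCP) lies between the finger pads; the fingertips stand 19 mm ahead of it and the grasp point (between the pads) is the TCP; z points along the fingers, y is the line along which they close (so a half turn about z gives the same grasp; the last joint's range is limited). The gripper opens to 85 mm and grips with 20 to 120 N. Pads are 22 mm wide; open, the fingers measure 114 mm over their backs; the gripper's body (76 mm by 85 mm) begins 54 mm behind the grasp point. The pads swing forward as they close: fully open they stand 13 mm farther back than shut.
Start: joints at [-1.315, 0.434, 0.025, 1.573, -0.012, 1.134, -0.075], TCP at [0.219, 0.585, 0.25] pointing down, gripper open.
Joint ranges: [-2.62, 2.62], [-0.44, 2.09], [-1.27, 1.32], [0.08, 2.57], [-1.32, 4.46], [0.12, 2], [-2.74, 2.74]. Speed limits (rad/s): [2.22, 2.22, 3.01, 3.01, 3.14, 3.14, 3.14].

## Interface

Orientations are given as a rotation vector (axis times angle).
In Python, from workcell import read_state, vision, robot gives the robot as it stands.
- The arm moves only by the tool carry_out, never from a script. Its argument "series" is a list that holds one entry, the list of rows, each a list of 5 numbers: the opening, from -1 (shut) to 1 (fully open), then the shift along the tool's x, y, z in mm, then the turn about the tool's z in degrees. In form: [[[gripper, x, y, z, roll], ...]]. A call has exactly 5 rows; each row shifts and turns the commanded pose from where the row before left it, along the tool's axes as they then stand; what a row does not reach is not made up. A row lasts 1/12 s, in which the tool goes at most 41.7 mm and 7.16 degrees, less where a joint would pass 70% of its speed; a pose out of reach is approached as far as the arm can. A call with a gripper value outside its range is refused whole. The fingers move at their own pace and stop on an object; "force" is the grip in N (left out, the last holds). Time passes only in rows, so rows that do not move let the fingers close, or fill a call up. It gives the time, the measured TCP pose, the force, the opening and the grip force at its end, in the units of the state.
- read_state(): the state, without advancing time (a new reading comes with each control period).
- vision.snapshot(name): name is "scene" or "side" or "wrist"; returns a dict with "image" (480x640x3 uint8, red, green, blue), "K" (3x3 intrinsics, pixels), "R" (3x3) and "t" (3): a world point X has camera coordinates R X + t. Camera axes: x right, y down, z forward; pixel columns grow to the right and rows downward; lengths in m; the calibration is good to about 2 mm. A picture is of the moment at which its call begins. There is no depth.
- robot.job_done(): hands the job in; it is judged then, once.
The state is a dict: "clock": time; "joint_positions": joint angles; "joint_vel": joint speeds; "joint_efforts": joint torques, N m; "tcp_pos": TCP position; "tool_rot": TCP orientation; "force": force on the tool from outside, world axes, zero at the start; "moment": the same for the moment, N m; "opening": finger opening in m; "grip_force": force on a finger pad.
Only numpy, scipy, OpenCV 4.12 (cv2) and the standard library are available. Lean on these libraries where they do the work, as an engineer would, in place of code of your own. Each camera call takes 0.05 s, during which the arm holds its last target. There are 200 camera calls.

## Working session

There is one attempt and no reset: what is moved stays moved. The work goes in short steps, Python scripts to look and compute and a tool call to move; the robot and the scene stay as the last step left them, time stands still between calls to the robot, and variables do not carry over. Pictures are saved under pics/ and viewed, at most 12 in all, crops included, and the job is handed in when it is done.

Besides the shell and the picture viewer there is one more tool, called as a command line: name --argument value ..., lists and objects as JSON in quotes. carry_out: Moves the arm, as the interface text tells. Its arguments: {"type":"object","properties":{"series":{"type":"array","items":{"type":"array","items":{"type":"array","items":{"type":"number"}}}},"force":{"type":"number"}},"required":["series"]}

```bash
ls; mkdir -p pics; python3 - <<'E'
from workcell import read_state, vision, robot
import cv2,numpy as np
s=read_state();print({k:np.round(v,3).tolist() for k,v in s.items()})
ims=[]
for n in ["scene","side"]:
    d=vision.snapshot(n);np.savez(f"pics/{n}0.npz",**d);print(n,d["K"].round(1).tolist(),d["R"].round(3).tolist(),d["t"].round(3).tolist())
    cv2.imwrite(f"pics/{n}0.png",d["image"][:,:,::-1])
E
```

```text
pics
{'clock': 0.0, 'joint_positions': [-1.315, 0.435, 0.025, 1.574, -0.012, 1.134, -0.075], 'joint_vel': [0.001, 0.0, 0.001, 0.001, 0.002, -0.0, 0.001], 'joint_efforts': [-0.001, -67.047, 1.025, -31.622, 0.015, 0.012, 0.0], 'tcp_pos': [0.219, 0.585, 0.25], 'tool_rot': [-0.561, -3.091, 0.002], 'force': [0.339, 0.278, -0.591], 'moment': [-0.02, -0.04, 0.009], 'grip_force': 0.0, 'opening': 0.085}
scene [[480.8, 0.0, 322.9], [0.0, 480.8, 244.8], [0.0, 0.0, 1.0]] [[0.798, -0.603, -0.008], [-0.574, -0.755, -0.315], [0.184, 0.256, -0.949]] [-0.43, 0.355, 1.06]
side [[615.2, 0.0, 319.6], [0.0, 615.2, 238.5], [0.0, 0.0, 1.0]] [[0.946, -0.323, -0.004], [-0.225, -0.649, -0.727], [0.232, 0.689, -0.687]] [-0.515, 0.264, 1.219]
```

View pics/scene0.png

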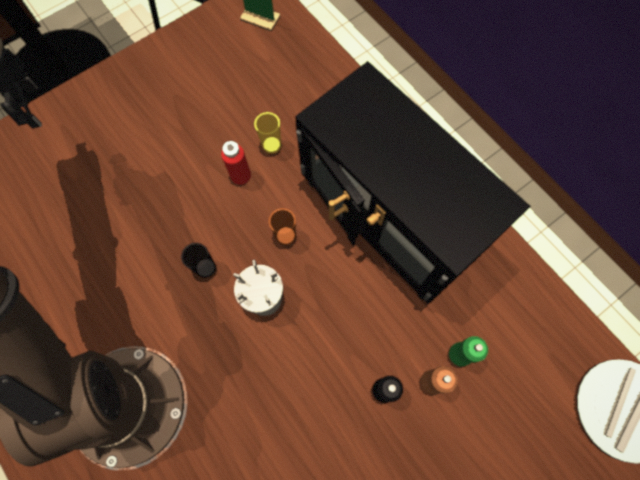

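View pics/side0.png

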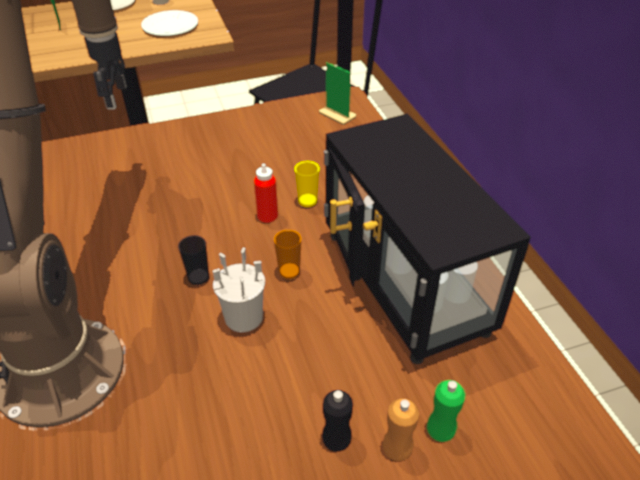

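The amber tumbler (scene 284,228; side 288,255) stands before the doors. Its look-alikes are the yellow tumbler (scene 268,133) and the black one (scene 200,262). The red bottle (scene 235,163) and the wooden mill (443,380; green and black ones beside it) stand clear. The active leaf is ajar, with its brass pull near (340,203) and the knob near (376,216). Next I measure.

```bash
cat > h.py <<'E'
import numpy as np,cv2
from scipy.spatial.transform import Rotation as Rn
def load(f): return dict(np.load(f))
def ray(d,p):
    c=-d["R"].T@d["t"]; v=d["R"].T@np.linalg.solve(d["K"],[p[0],p[1],1.]); return c,v/np.linalg.norm(v)
def plane(d,p,z):
    c,v=ray(d,p); return c+v*(z-c[2])/v[2]
def tri(obs):
    A=np.zeros((3,3));b=np.zeros(3);rs=[ray(d,p) for d,p in obs]
    for c,v in rs: M=np.eye(3)-np.outer(v,v);A+=M;b+=M@c
    X=np.linalg.solve(A,b);return X,max(np.linalg.norm((np.eye(3)-np.outer(v,v))@(X-c)) for c,v in rs)
def proj(d,X):
    q=d["K"]@(d["R"]@np.asarray(X,float)+d["t"]);return q[:2]/q[2]
def blobs(d,lo,hi,amin=40,roi=None):
    m=cv2.inRange(cv2.cvtColor(d["image"],cv2.COLOR_RGB2HSV),lo,hi)
    if roi: k=np.zeros_like(m);x0,y0,x1,y1=roi;k[y0:y1,x0:x1]=1;m*=k
    n,l,s,c=cv2.connectedComponentsWithStats(m)
    return [(c[i].round(1).tolist(),s[i].tolist()) for i in range(1,n) if s[i][4]>=amin],m
E
python3 - <<'E'
from h import *
S,D=load("pics/scene0.npz"),load("pics/side0.npz")
for nm,d,pts in (("scene",S,[(284,237),(282,215),(340,202),(376,216),(400,130)]),("side",D,[(289,270),(287,240),(336,216),(374,226),(420,180)])):
    hsv=cv2.cvtColor(d["image"],cv2.COLOR_RGB2HSV)
    for x,y in pts: print(nm,(x,y),hsv[y,x])
    for lbl,lo,hi,roi in (("brass",(12,110,110),(28,255,255),(310,170,400,260)),("red",(0,200,90),(4,255,255),None),("red2",(174,150,90),(180,255,255),None),("amber",(6,190,120),(17,255,255),(250,190,320,300))):
        print(lbl,blobs(d,lo,hi,30,roi)[0])
    g=cv2.inRange(hsv,(0,0,0),(180,255,45)); k=np.zeros_like(g);k[50:380,290:550]=255;g&=k
    c=max(cv2.findContours(g,cv2.RETR_EXTERNAL,2)[0],key=cv2.contourArea)
    print("poly",cv2.approxPolyDP(cv2.convexHull(c),4,True)[:,0].tolist())
E
python3 - <<'E'
import cv2,numpy as np
a=cv2.imread("pics/scene0.png")[55:310,260:540];b=cv2.imread("pics/side0.png")[110:365,260:540]
f=lambda i:cv2.resize(i,None,fx=1.42,fy=1.42*1.5,interpolation=3)
cv2.imwrite("pics/crop1.png",np.hstack([cv2.resize(x,(400,364),interpolation=3) for x in (a,b)]))
E
```

```text
scene (284, 237) [ 11 187 179]
scene (282, 215) [ 11 169  68]
scene (340, 202) [ 16 119  75]
scene (376, 216) [ 17 151 233]
scene (400, 130) [173  34  30]
brass [([338.5, 198.9], [329, 191, 20, 15, 120]), ([339.9, 210.2], [334, 206, 12, 9, 41]), ([373.4, 217.5], [367, 212, 14, 12, 102])]
red [([235.2, 167.9], [224, 152, 21, 31, 202])]
red2 []
amber []
poly [[367, 63], [528, 206], [427, 303], [351, 243], [302, 171], [296, 117]]
side (289, 270) [ 17 255 218]
side (287, 240) [ 15 239 131]
side (336, 216) [ 18 123 102]
side (374, 226) [ 20 193 189]
side (420, 180) [ 0 20 51]
brass [([322.5, 216.0], [310, 170, 43, 90, 1743]), ([359.8, 188.4], [352, 176, 15, 23, 86]), ([373.9, 224.6], [363, 210, 19, 32, 235])]
red [([266.0, 199.7], [255, 176, 22, 47, 811])]
red2 []
amber [([255.5, 202.1], [254, 190, 4, 27, 34]), ([276.9, 202.7], [276, 190, 3, 25, 31]), ([287.7, 251.1], [273, 228, 30, 51, 1016])]
poly [[328, 136], [529, 237], [500, 327], [420, 362], [411, 359], [352, 283], [327, 222]]
```

View pics/crop1.png

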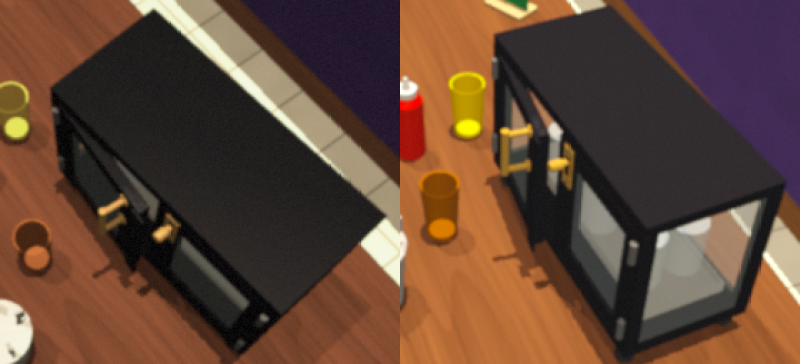

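```bash
python3 - <<'E'
from h import *
S,D=load("pics/scene0.npz"),load("pics/side0.npz")
a=[(297.1,116.6),(367.8,62.7),(528.1,205.5),(452.5,273.4)];b=[(326.5,136.6),(403.5,116.3),(526.7,238.8),(427.3,274.5)]
P=[]
for p,q in zip(a,b):
    X,e=tri([(S,p),(D,q)]);print(X.round(4),round(e,4),plane(S,p,.29).round(4),plane(D,q,.29).round(4));P+=[[*plane(S,p,.29)[:2],*plane(D,q,.29)[:2]]]
P=np.array(P);m=np.array([[-.1,.22],[.1,.22],[.1,-.22],[-.1,-.22]])
for Q in (P[:,:2],P[:,2:],(P[:,:2]+P[:,2:])/2):
    qc=Q.mean(0);U=(Q-qc);th=np.arctan2((m[:,0]*U[:,1]-m[:,1]*U[:,0]).sum(),(m*U).sum());R=np.array([[np.cos(th),-np.sin(th)],[np.sin(th),np.cos(th)]])
    print("cab",qc.round(4),np.degrees(th).round(2),"res",(U-m@R.T).round(4).tolist())
print("tumbler",tri([(S,(284,228)),(D,(287.7,254))]), "foot side",plane(D,(289,271),0.0),"foot scene",plane(S,(286,237),0),"rim",plane(S,(282,218),.105),plane(D,(287,240),.105))
print("pull top",tri([(S,(334,202)),(D,(334,203))]))
print("knob",tri([(S,(373.4,217.5)),(D,(371,226))]))
print("bottle",tri([(S,(235.2,165)),(D,(266,195))]))
print("bucket rim",plane(S,(259,287),.11)); print("mill",plane(S,(446,379),.145),plane(D,(404,405),.145))
print("bottle top",plane(S,(231,148),.16),plane(D,(264,168),.16))
print("yellow",plane(S,(267,122),.105), "blk",plane(S,(195,253),.105))
E
```

```text
[0.6342 0.2101 0.2803] 0.0015 [0.6324 0.2045 0.29  ] [0.6278 0.1964 0.29  ]
[0.8218 0.2217 0.2864] 0.004 [0.8243 0.2198 0.29  ] [0.8144 0.215  0.29  ]
[ 0.8616 -0.2079  0.2829] 0.0024 [ 0.86   -0.2088  0.29  ] [ 0.8529 -0.2144  0.29  ]
[ 0.6652 -0.2198  0.2717] 0.0034 [ 0.6619 -0.2213  0.29  ] [ 0.6518 -0.235   0.29  ]
cab [ 0.7447 -0.0014] 4.31 res [[0.004, -0.0059], [-0.0035, -0.0057], [-0.0009, 0.0045], [0.0004, 0.0071]]
cab [ 0.7367 -0.0095] 4.43 res [[0.0078, -0.0057], [-0.0051, -0.0025], [-0.0005, 0.0067], [-0.0022, 0.0016]]
cab [ 0.7407 -0.0055] 4.37 res [[0.0059, -0.0058], [-0.0043, -0.0041], [-0.0007, 0.0056], [-0.0009, 0.0043]]
tumbler (array([0.50768161, 0.11010106, 0.06032044]), np.float64(0.0009445371208902164)) foot side [0.50877031 0.11492064 0.        ] foot scene [0.50775694 0.10915488 0.        ] rim [0.51240582 0.11646766 0.105     ] [0.50648453 0.10845035 0.105     ]
pull top (array([0.58626774, 0.02669715, 0.25391003]), np.float64(0.002302708052230256))
knob (array([ 0.63511981, -0.04036771,  0.23551476]), np.float64(7.852971483741149e-05))
bottle (array([0.50906416, 0.30691418, 0.07655481]), np.float64(0.0022160970398640437))
bucket rim [0.3801284 0.0153374 0.11     ]
mill [ 0.56437745 -0.36441247  0.145     ] [ 0.56387755 -0.36720868  0.145     ]
bottle top [0.51062984 0.30257386 0.16      ] [0.51125738 0.30404377 0.16      ]
yellow [0.62856481 0.34145639 0.105     ] blk [0.31146506 0.16530872 0.105     ]
```

carry_out --series '[[[1,-29,-23,0,0],[1,-29,-23,0,0],[1,-29,-23,0,0],[1,-29,-23,0,0],[1,-29,-23,0,0]]]' --force 30

```text
clock: 0.52
tcp_pos: [0.3153, 0.4248, 0.25]
tool_rot: [-0.56, -3.091, 0.001]
force: [-0.1, 0.1, 0.2]
opening: 0.0857
grip_force: 0.0
```

carry_out --series '[[[1,-29,-23,0,0],[1,-29,-23,0,0],[1,-29,-23,0,0],[1,-29,-23,0,0],[1,-29,-23,0,0]]]'

```text
clock: 0.93
tcp_pos: [0.4106, 0.2662, 0.2502]
tool_rot: [-0.561, -3.091, 0.0]
force: [0.4, 0.5, -0.3]
opening: 0.0853
grip_force: 0.0
```

carry_out --series '[[[1,-29,-23,0,0],[1,-29,-23,0,0],[1,-29,-23,0,0],[1,-29,-23,0,0],[1,0,0,0,0]]]'

```text
clock: 1.35
tcp_pos: [0.4897, 0.1334, 0.2504]
tool_rot: [0.575, 3.086, -0.004]
force: [-0.8, -0.9, 0.7]
opening: 0.0852
grip_force: 0.0
```

```bash
cat >> h.py <<'E'
def snap(n,name):
    from workcell import vision
    d=vision.snapshot(n);np.savez(f"pics/{name}.npz",**d);cv2.imwrite(f"pics/{name}.png",d["image"][:,:,::-1]);return d
def go(X,yaw=None,st=None):
    "tool-axis shift in mm to world X, turn in deg so tool y has world yaw `yaw` (deg, of y axis from world y)"
    from workcell import read_state
    s=st or read_state();R=Rn.from_rotvec(s["tool_rot"]).as_matrix();p=np.array(s["tcp_pos"])
    cur=np.degrees(np.arctan2(-R[0,1],R[1,1]))
    print("t",round(s["clock"],2),"tcp",p.round(4),"yaw",cur.round(1),"tilt",R[:2,2].round(3),"q7",round(s["joint_positions"][6],2))
    print("shift",(R.T@(np.array(X)-p)*1000).round(1),"turn",None if yaw is None else round(-(yaw-cur),1))
E
python3 - <<'E'
from h import *
d=snap("wrist","w1");go([.508,.111,.25])
c=-d["R"].T@d["t"];print("cam",c,d["R"].round(2).tolist())
print("predict tumbler",proj(d,[.508,.111,.105]),proj(d,[.508,.111,0]),"knob",proj(d,[.635,-.04,.236]))
E
```

```text
t 1.4 tcp [0.4881 0.1369 0.2502] yaw -21.0 tilt [ 0.    -0.002] q7 0.9
shift [-27.9 -17.    0.2] turn None
cam [0.42390711 0.15881577 0.37278541] [[0.36, 0.93, -0.0], [0.9, -0.34, 0.28], [0.26, -0.1, -0.96]]
predict tumbler [303.12682366 260.08146054] [308.21527253 225.42765796] knob [121.12237424 637.97414977]
```

View pics/w1.png

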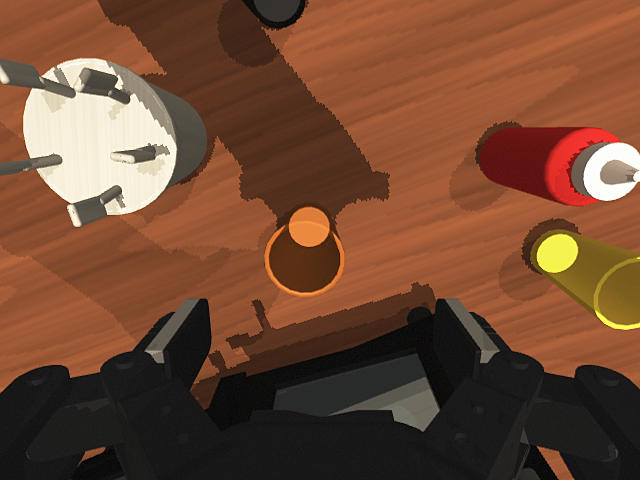

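The wrist view shows the amber tumbler's foot at (309,227) and its rim at (305,258), matching the prediction within 2 px. Red bottle and yellow tumbler are to the right, the bucket to the left.

```bash
python3 - <<'E'
from h import *
d=load("pics/w1.npz");S=load("pics/scene0.npz")
f=plane(d,(309,227),0.004);r=plane(d,(305,258),.105);print(f,r,"rim height 2-view",tri([(d,(305,258)),(S,(282,218))]))
go([(f+r)[0]/2,(f+r)[1]/2,.08])
E
```

```text
[0.50890716 0.11165197 0.004     ] [0.50696199 0.11293079 0.105     ] rim height 2-view (array([0.50895272, 0.11415508, 0.10835574]), np.float64(0.0030001939445597633))
t 1.4 tcp [0.4881 0.1369 0.2502] yaw -21.0 tilt [ 0.    -0.002] q7 0.9
shift [-27.2 -15.6 170.2] turn None
```

carry_out --series '[[[1,-27,-16,0,0],[1,0,0,40,0],[1,0,0,40,0],[1,0,0,35,0],[1,0,0,30,0]]]'

```text
clock: 1.82
tcp_pos: [0.5048, 0.1175, 0.103]
tool_rot: [-0.559, -3.09, 0.0]
force: [-0.2, -0.5, 0.3]
opening: 0.0855
grip_force: 0.0
```

carry_out --series '[[[1,0,0,28,0],[1,0,0,0,0],[-1,0,0,0,0],[-1,0,0,0,0],[-1,0,0,0,0]]]' --force 30

```text
clock: 2.23
tcp_pos: [0.5072, 0.1169, 0.0792]
tool_rot: [0.56, 3.089, 0.002]
force: [-0.7, -1.5, -1.3]
opening: 0.0599
grip_force: 32.5
```

carry_out --series '[[[-1,0,0,0,0],[-1,0,0,0,0],[-1,0,0,0,0],[-1,0,0,0,0],[-1,0,0,0,0]]]'

```text
clock: 2.65
tcp_pos: [0.5072, 0.1168, 0.079]
tool_rot: [0.561, 3.089, 0.002]
force: [-1.5, -1.3, 9.5]
opening: 0.0598
grip_force: 32.3
```

```bash
python3 - <<'E'
from h import *
go([.38,.285,.116])
E
```

```text
t 2.65 tcp [0.5072 0.1168 0.079 ] yaw -20.6 tilt [0.003 0.001] q7 1.04
shift [178.1 112.8 -37.2] turn None
```

carry_out --series '[[[-1,0,0,-20,0],[-1,0,0,-25,0],[-1,20,13,0,0],[-1,28,18,0,0],[-1,28,18,0,0]]]'

```text
clock: 3.07
tcp_pos: [0.4525, 0.1898, 0.1236]
tool_rot: [0.564, 3.088, 0.003]
force: [-0.1, 1.3, -3.0]
opening: 0.06
grip_force: 33.6
```

carry_out --series '[[[-1,28,18,0,0],[-1,28,18,0,0],[-1,28,18,0,0],[-1,18,10,0,0],[-1,0,0,0,0]]]'

```text
clock: 3.48
tcp_pos: [0.3759, 0.2896, 0.1229]
tool_rot: [-0.55, -3.092, -0.004]
force: [-0.3, 0.2, -2.3]
opening: 0.06
grip_force: 33.6
```

carry_out --series '[[[-1,0,0,20,0],[-1,0,0,12,0],[-1,0,0,7,0],[-1,0,0,3,0],[-1,0,0,0,0]]]'

```text
clock: 3.9
tcp_pos: [0.3793, 0.2846, 0.0802]
tool_rot: [-0.562, -3.091, 0.001]
force: [0.2, 0.1, -2.3]
opening: 0.0604
grip_force: 33.7
```

carry_out --series '[[[-1,0,0,1,0],[-1,0,0,1,0],[-1,0,0,0,0],[0.6,0,0,0,0],[0.9,0,0,0,0]]]'

```text
clock: 4.32
tcp_pos: [0.3795, 0.2852, 0.0787]
tool_rot: [0.561, 3.091, 0.001]
force: [0.2, -0.1, 0.2]
opening: 0.0785
grip_force: 0.0
```

carry_out --series '[[[1,0,0,0,0],[1,0,0,0,0],[1,0,0,-15,0],[1,0,0,-30,0],[1,0,0,-40,0]]]'

```text
clock: 4.73
tcp_pos: [0.3779, 0.2838, 0.1624]
tool_rot: [-0.56, -3.088, 0.007]
force: [0.5, 1.7, -0.4]
opening: 0.0857
grip_force: 0.0
```

carry_out --series '[[[1,0,0,-40,0],[1,0,0,-40,0],[0,0,0,-40,0],[0,0,0,0,0],[0,0,0,0,0]]]'

```text
clock: 5.15
tcp_pos: [0.3801, 0.2859, 0.2857]
tool_rot: [0.56, 3.088, 0.007]
force: [-0.5, 0.8, -0.8]
opening: 0.0519
grip_force: 0.0
```

```bash
python3 - <<'E'
from h import *
go([.50,.04,.34],-3)
E
```

```text
t 5.15 tcp [0.3801 0.2859 0.2857] yaw -20.6 tilt [0.004 0.004] q7 0.5
shift [-198.6 -187.9  -54.9] turn -17.6
```

```bash
python3 - <<'E'
from h import *
go([.46,.0,.44])
print(load("pics/w1.npz")["K"])
E
```

```text
t 5.15 tcp [0.3801 0.2859 0.2857] yaw -20.6 tilt [0.004 0.004] q7 0.5
shift [-175.4 -238.9 -155.2] turn None
[[376.85225143   0.         321.66482866]
 [  0.         376.85225143 237.23361128]
 [  0.           0.           1.        ]]
```

carry_out --series '[[[1,-17.5,-24,-15.5,0],[1,-17.5,-24,-15.5,0],[1,-17.5,-24,-15.5,0],[1,-17.5,-24,-15.5,0],[1,-17.5,-24,-15.5,0]]]'

```text
clock: 5.57
tcp_pos: [0.4185, 0.1403, 0.3602]
tool_rot: [-0.56, -3.089, 0.002]
force: [0.5, 0.2, -0.3]
opening: 0.0853
grip_force: 0.0
```

carry_out --series '[[[1,-17.5,-24,-15.5,0],[1,-17.5,-24,-15.5,0],[1,-17.5,-24,-15.5,0],[1,-17.5,-24,-15.5,0],[1,-17.5,-24,-15.5,0]]]'

```text
clock: 5.98
tcp_pos: [0.4584, -0.0026, 0.4378]
tool_rot: [-0.56, -3.089, 0.001]
force: [0.3, 0.1, -0.2]
opening: 0.0848
grip_force: 0.0
```

carry_out --series '[[[1,0,0,0,-6],[1,0,0,0,-6],[1,0,0,0,-5.6],[1,0,0,0,0],[1,0,0,0,0]]]'

```text
clock: 6.4
tcp_pos: [0.4585, -0.0011, 0.4372]
tool_rot: [-0.086, -3.139, 0.001]
force: [-0.4, 1.3, 0.1]
opening: 0.0857
grip_force: 0.0
```

```bash
python3 - <<'E'
from h import *
d=snap("wrist","w2");snap("scene","scene2");go([.46,0,.44],-3)
print("predict pull",proj(d,[.586,.027,.254]),"knob",proj(d,[.635,-.04,.236]))
E
```

```text
t 6.5 tcp [ 0.4586 -0.0011  0.4377] yaw -3.1 tilt [-0.001 -0.   ] q7 1.43
shift [-1.3  1.1 -2.3] turn -0.1
predict pull [359.43522099 350.45452732] knob [292.40409473 386.13267564]
```

View pics/w2.png

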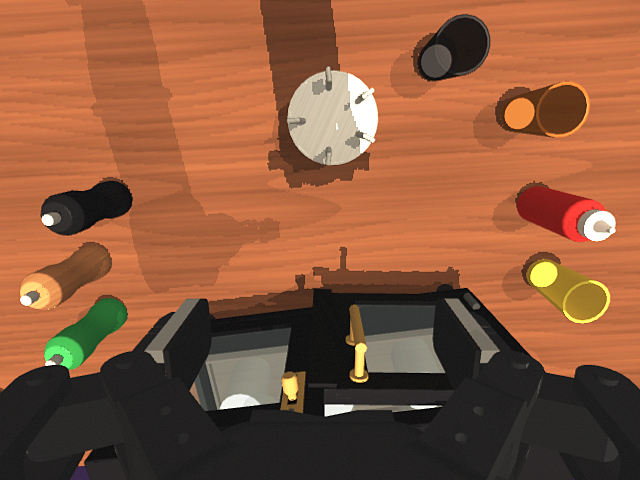

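Wrist view: tumbler stands upright at its new place (545,110). The pull's top end is at (361,347) and its foot at (355,310). The upper peg meets the leaf at (359,378), and the knob is at (291,385).

```bash
python3 - <<'E'
from h import *
d=load("pics/w2.npz");S=load("pics/scene0.npz");D=load("pics/side0.npz")
im=d["image"]
b,m=blobs(d,(12,110,110),(28,255,255),20,(260,290,400,420));print(b)
print("pull top",plane(d,(361,346),.256),"foot",plane(d,(355,309),.176),"peg at leaf",plane(d,(359,379),.248))
print("knob",plane(d,(290.5,386),.24), "knob front",plane(d,(290,377),.245))
print("tri pull top",tri([(d,(361,346)),(S,(332,201)),(D,(334,203))]))
print("tri knob",tri([(d,(290.5,386)),(S,(372.5,217.5)),(D,(371,226))]))
for name,X in dict(zip(["old","new"],[(.742,-.005,4.4),(.746,-.003,4.4)])).items():
    R=Rn.from_euler("z",X[2],degrees=True).as_matrix();T=lambda p:R@np.array(p)+[X[0],X[1],0]
    print(name,"knob",T([-.119,-.0315,.24]).round(4),proj(d,T([-.119,-.0315,.24])).round(0),"hinge",T([-.1,.203,.16]).round(4), "hinge bottom px",proj(d,T([-.1,.203,.052])),"passive hinge bottom px",proj(d,T([-.1,-.203,.052])))
cv2.imwrite("pics/crop2.png",cv2.resize(im[280:420,180:480,::-1],None,fx=2.6,fy=2.6,interpolation=2))
E
```

```text
[([356.9, 344.4], [346, 305, 22, 78, 866]), ([292.9, 390.2], [281, 372, 24, 41, 744])]
pull top [0.58015433 0.02838268 0.256     ] foot [0.58327009 0.02955968 0.176     ] peg at leaf [0.62114522 0.02628613 0.248     ]
knob [ 0.63170518 -0.04135407  0.24      ] knob front [ 0.61765915 -0.04038577  0.245     ]
tri pull top (array([0.58578647, 0.03033424, 0.25019613]), np.float64(0.002292409616856904))
tri knob (array([ 0.63391354, -0.04099655,  0.23692743]), np.float64(0.0015294434876621213))
old knob [ 0.6258 -0.0455  0.24  ] [286. 381.] hinge [0.6267 0.1897 0.16  ] hinge bottom px [458.25122502 292.04855238] passive hinge bottom px [186.38325385 324.04362734]
new knob [ 0.6298 -0.0435  0.24  ] [288. 384.] hinge [0.6307 0.1917 0.16  ] hinge bottom px [459.49387676 294.49769153] passive hinge bottom px [188.10491331 326.36950744]
```

View pics/crop2.png

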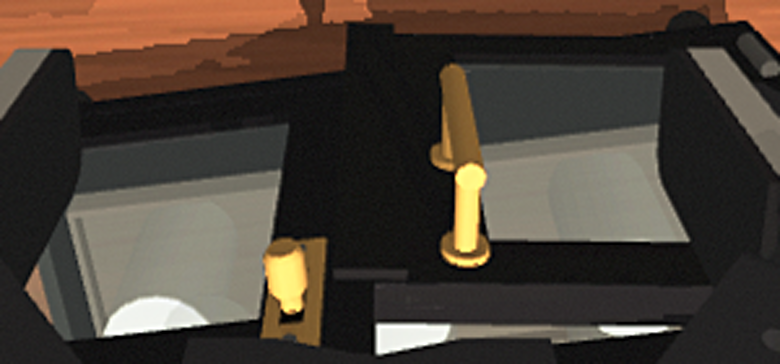

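carry_out --series '[[[-0.2,-30.5,9,0,0],[-0.2,-30.5,9,0,0],[-0.2,-30.5,9,0,0],[-0.2,-30.5,9,0,0],[-0.2,0,0,20,0]]]'

```text
clock: 6.92
tcp_pos: [0.588, 0.0313, 0.4187]
tool_rot: [0.079, 3.136, -0.001]
force: [-0.7, 1.0, -1.4]
opening: 0.0343
grip_force: 0.0
```

carry_out --series '[[[-0.2,0,0,40,0],[-0.2,0,0,40,0],[-0.2,0,0,20,0],[-0.2,0,0,0,0],[-0.2,0,0,0,0]]]'

```text
clock: 7.33
tcp_pos: [0.5821, 0.0287, 0.3179]
tool_rot: [-0.083, -3.139, 0.001]
force: [0.0, 0.8, 0.9]
opening: 0.0337
grip_force: 0.0
```

```bash
python3 - <<'E'
from h import *
go([.582,.028,.243],-4)
d=snap("wrist","w3");e=snap("side","side3")
b,m=blobs(d,(12,110,110),(28,255,255),20);print(b,proj(d,[.582,.028,.256]))
cv2.imwrite("pics/crop3.png",np.hstack([cv2.resize(d["image"][240:,160:480,::-1],(400,300)),cv2.resize(e["image"][80:320,220:540,::-1],(400,300))]))
E
```

```text
t 7.33 tcp [0.5821 0.0287 0.3179] yaw -3.0 tilt [-0.002 -0.001] q7 1.56
shift [-0.1 -0.6 74.9] turn 1.0
[([15.5, 1.1], [9, 0, 13, 6, 23]), ([59.7, 1.3], [55, 0, 12, 5, 30]), ([192.2, 7.8], [156, 0, 64, 17, 585]), ([557.6, 1.6], [544, 0, 30, 6, 100]), ([608.7, 30.8], [560, 23, 80, 17, 719]), ([581.0, 37.5], [573, 35, 16, 6, 37]), ([171.3, 39.4], [167, 36, 11, 7, 23]), ([220.1, 42.6], [210, 41, 18, 5, 27]), ([184.9, 45.0], [163, 42, 46, 7, 135]), ([512.1, 43.9], [498, 42, 26, 5, 60]), ([200.6, 59.5], [165, 49, 84, 26, 844]), ([608.1, 51.9], [592, 49, 35, 7, 61]), ([387.0, 53.6], [380, 51, 16, 6, 40]), ([408.0, 51.0], [402, 50, 13, 3, 20]), ([373.0, 53.8], [367, 52, 13, 5, 26]), ([625.6, 56.9], [604, 52, 36, 8, 103]), ([43.6, 63.9], [0, 57, 76, 16, 727]), ([623.0, 69.7], [618, 68, 12, 5, 24]), ([254.2, 72.7], [250, 72, 10, 3, 21]), ([246.1, 82.1], [220, 74, 52, 17, 358]), ([45.5, 84.6], [37, 83, 17, 5, 33]), ([60.7, 89.4], [46, 84, 27, 10, 86]), ([260.1, 88.7], [255, 87, 13, 5, 21]), ([35.9, 91.8], [30, 90, 12, 5, 24]), ([59.5, 101.4], [45, 99, 29, 5, 48]), ([523.6, 108.1], [517, 105, 1
[... 1428 characters left out ...]
23, 207, 6, 5, 20]), ([402.2, 209.8], [395, 208, 15, 4, 26]), ([8.9, 216.5], [3, 214, 11, 6, 25]), ([319.9, 279.7], [304, 224, 32, 109, 1946]), ([83.3, 228.3], [79, 226, 10, 5, 23]), ([509.3, 228.3], [490, 226, 40, 6, 84]), ([524.7, 246.0], [512, 243, 25, 8, 75]), ([93.2, 262.7], [84, 261, 19, 6, 42]), ([110.4, 264.3], [104, 260, 13, 10, 35]), ([53.0, 269.2], [45, 265, 17, 9, 52]), ([66.7, 280.8], [21, 275, 83, 16, 349]), ([613.0, 299.3], [600, 296, 31, 7, 79]), ([499.7, 301.2], [493, 299, 17, 6, 55]), ([506.6, 311.2], [493, 305, 31, 13, 175]), ([31.1, 315.0], [25, 314, 13, 3, 28]), ([206.2, 330.9], [193, 320, 33, 29, 438]), ([12.8, 328.9], [0, 322, 31, 13, 209])] [320.54408829 269.13978553]
```

View pics/crop3.png

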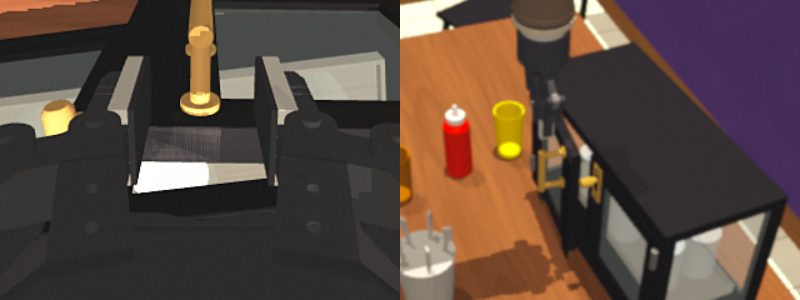

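The bar top at about (321,267) sits centred between the fingers, within 2 mm of the prediction. Descend and grip.

carry_out --series '[[[-0.2,0,0,25,1],[-0.2,0,0,25,0],[-0.2,0,0,15,0],[-0.2,0,0,10,0],[-0.2,0,0,0,0]]]'

```text
clock: 7.85
tcp_pos: [0.5825, 0.0286, 0.243]
tool_rot: [-0.109, -3.139, 0.0]
force: [-0.8, -0.8, 0.1]
opening: 0.0343
grip_force: 0.0
```

carry_out --series '[[[-1,0,0,0,0],[-1,0,0,0,0],[-1,0,0,0,0],[-1,0,0,0,0],[-1,0,0,0,0]]]' --force 25

```text
clock: 8.27
tcp_pos: [0.5835, 0.0278, 0.2451]
tool_rot: [0.11, 3.137, 0.0]
force: [-0.7, -2.0, 6.9]
opening: 0.0096
grip_force: 25.7
```

```bash
python3 - <<'E'
from h import *
go([.582,.028,.243],-4)
from workcell import read_state;s=read_state();print(s["opening"],s["force"])
E
```

```text
t 8.27 tcp [0.5835 0.0278 0.2451] yaw -4.0 tilt [0.003 0.   ] q7 1.58
shift [1.5 0.1 2.1] turn -0.0
0.009645275889267002 [-0.68273219 -1.97751834  6.93877474]
```

carry_out --series '[[[-1,11.6,2.9,0,4],[-1,11.6,2.9,0,4],[-1,11.6,2.9,0,4],[-1,11.6,2.9,0,4],[-1,11.6,2.9,0,4]]]' --force 20

```text
clock: 8.68
tcp_pos: [0.5298, 0.0538, 0.245]
tool_rot: [0.659, 3.068, 0.001]
force: [0.6, -2.5, 8.3]
opening: 0.0106
grip_force: 25.9
```

```bash
python3 - <<'E'
from h import *
go([.582,.028,.243],-4)
from workcell import read_state;s=read_state();print(s["opening"],s["force"],s["grip_force"],s["moment"])
E
```

```text
t 8.68 tcp [0.5298 0.0538 0.245 ] yaw -24.2 tilt [0.003 0.   ] q7 1.17
shift [-58.2  -2.1   2.2] turn -20.2
0.010560252356825155 [ 0.57843224 -2.4871174   8.30242731] 25.86473286151886 [-0.51960488  0.00623874  0.03059941]
```

Low forces; continue.

carry_out --series '[[[-1,11.6,2.9,0,4],[-1,11.6,2.9,0,4],[-1,11.6,2.9,0,4],[-1,11.6,2.9,0,4],[-1,11.6,2.9,0,4]]]'

```text
clock: 9.1
tcp_pos: [0.4881, 0.0969, 0.245]
tool_rot: [1.182, 2.909, 0.002]
force: [-1.4, -2.8, 10.9]
opening: 0.0103
grip_force: 26.1
```

carry_out --series '[[[-1,11.6,2.9,0,4],[-1,11.6,2.9,0,4],[-1,11.6,2.9,0,4],[-1,11.6,2.9,0,4],[-1,11.6,2.9,0,4]]]'

```text
clock: 9.52
tcp_pos: [0.4638, 0.1519, 0.245]
tool_rot: [1.669, 2.661, 0.003]
force: [-2.4, -2.6, 10.7]
opening: 0.0099
grip_force: 26.1
```

carry_out --series '[[[-1,11.6,2.9,0,4],[-1,11.6,2.9,0,4],[-1,11.6,2.9,0,4],[-1,5.8,1.4,0,2],[-1,0,0,0,0]]]'

```text
clock: 9.93
tcp_pos: [0.459, 0.1956, 0.245]
tool_rot: [-1.976, -2.442, -0.005]
force: [-4.7, 0.5, 13.8]
opening: 0.0101
grip_force: 26.4
```

```bash
python3 - <<'E'
from h import *
h=np.array([.63,.192]);a=4.4-90;r=Rn.from_euler("z",a,degrees=True).as_matrix()[:2,:2]@[-.036,-.1675]
print("square pull",h+r);go([*(h+r),.245],a)
from workcell import read_state;s=read_state();print(s["opening"],s["force"],s["grip_force"],s["moment"])
for n in ("scene","side"): snap(n,n+"4")
a,b=cv2.imread("pics/scene4.png"),cv2.imread("pics/side4.png")
cv2.imwrite("pics/crop4.png",np.hstack([cv2.resize(a[50:350,180:540],(400,333)),cv2.resize(b[100:400,180:540],(400,333))]))
E
```

```text
square pull [0.46023178 0.21504346]
t 9.93 tcp [0.459  0.1956 0.245 ] yaw -78.0 tilt [0.002 0.003] q7 -0.04
shift [18.7  5.3  0. ] turn 7.6
0.010053969324526861 [-4.73135679  0.50974774 13.775585  ] 26.370428502559662 [-0.06587802  0.91952114 -0.11111384]
```

View pics/crop4.png

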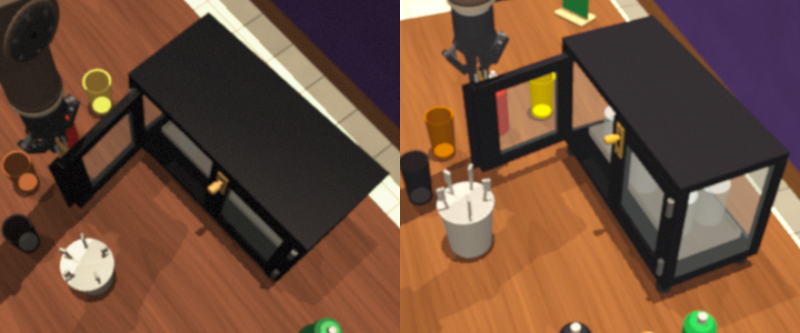

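carry_out --series '[[[-1,10.5,2.6,0,3.7],[-1,10.5,2.6,0,3.7],[-1,0,0,0,0],[-1,0,0,0,0],[-1,0,0,0,0]]]'

```text
clock: 10.45
tcp_pos: [0.4606, 0.216, 0.245]
tool_rot: [-2.128, -2.31, -0.005]
force: [-2.7, 0.4, 10.8]
opening: 0.01
grip_force: 26.2
```

```bash
python3 - <<'E'
from h import *
from scipy.optimize import least_squares
from workcell import read_state
s=read_state();P=np.array([(0.5835,.0278),(0.5298,.0538),(0.4881,.0969),(0.4638,.1519),(0.459,.1956),s["tcp_pos"][:2]])
f=least_squares(lambda q:np.hypot(*(P-q).T)-.1713,[.63,.19]);h=f.x;print("hinge",h,f.fun.round(4))
th=[np.degrees(np.arctan2(*(p-h)[::-1])-np.arctan2(-.1675,-.036))%360-360 for p in P];print("leaf yaw",np.round(th,1))
go([*P[-1],.245],-85.6);print(s["force"])
for n in ("scene","side"): snap(n,n+"5")
S,D=load("pics/scene5.npz"),load("pics/side5.npz")
out=[cv2.resize(d["image"][60:260,a:a+200,::-1],(400,400),interpolation=2) for d,a in ((S,200),(D,220))]
cv2.imwrite("pics/crop5.png",np.hstack(out))
E
```

```text
hinge [0.63023761 0.19256729] [-0.  0.  0.  0. -0. -0.]
leaf yaw [ -3.7 -23.8 -43.9 -64.1 -78.9 -85.7]
t 10.45 tcp [0.4606 0.216  0.245 ] yaw -85.3 tilt [0.002 0.003] q7 -0.18
shift [ 0.  0. -0.] turn 0.3
[-2.66307728  0.4400156  10.79594949]
```

View pics/crop5.png

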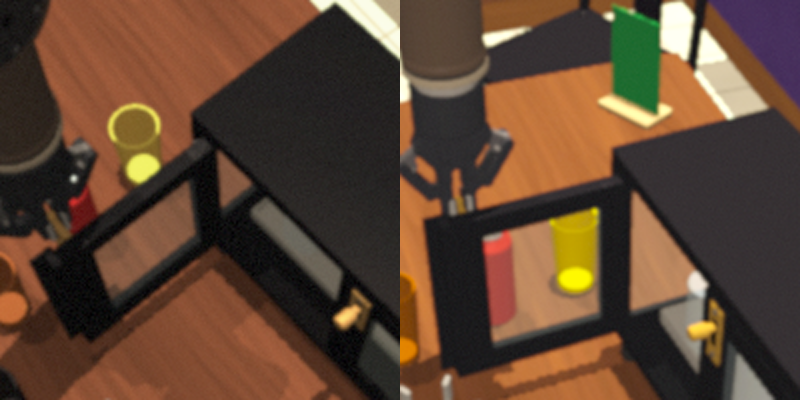

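Circle fit puts the hinge at (0.630,0.193) with sub-mm residuals. The leaf is at yaw -85.7°, square to the cabinet's 4.4°. Bottle and tumblers are untouched. Release, go up, and turn.

carry_out --series '[[[-0.2,0,0,0,0],[-0.2,0,0,0,0],[-0.2,0,0,0,0],[-0.2,0,0,-15,0],[-0.2,0,0,-30,0]]]'

```text
clock: 10.97
tcp_pos: [0.458, 0.2141, 0.2864]
tool_rot: [-2.129, -2.309, 0.009]
force: [-0.4, -0.6, -0.1]
opening: 0.0339
grip_force: 0.0
```

carry_out --series '[[[-0.2,0,0,-40,0],[-0.2,0,0,-20,0],[-1,0,0,0,7],[-1,0,0,0,7],[-1,0,0,0,7]]]'

```text
clock: 11.38
tcp_pos: [0.4599, 0.2147, 0.3488]
tool_rot: [-2.52, -1.875, -0.002]
force: [0.0, -1.0, 0.5]
opening: 0.0006
grip_force: 0.0
```

carry_out --series '[[[-1,0,0,0,7],[-1,0,0,0,7],[-1,0,0,0,7],[-1,0,0,0,7],[-1,0,0,0,7]]]'

```text
clock: 11.8
tcp_pos: [0.4598, 0.2147, 0.3484]
tool_rot: [-2.968, -1.03, -0.0]
force: [0.6, -0.2, 0.5]
opening: 0.0001
grip_force: 0.0
```

carry_out --series '[[[-1,0,0,0,7],[-1,0,0,0,7],[-1,0,0,0,7],[-1,0,0,0,6.3],[-1,0,0,0,0]]]'

```text
clock: 12.22
tcp_pos: [0.4597, 0.2148, 0.3482]
tool_rot: [3.127, 0.302, -0.0]
force: [0.4, 0.5, -0.1]
opening: -0.0002
grip_force: 0.0
```

```bash
python3 - <<'E'
from h import *
go([.63,-.042,.34],-175.6)
for n in ("scene","side"): snap(n,n+"6")
S,D=load("pics/scene6.npz"),load("pics/side6.npz")
for d in (S,D):
    print(blobs(d,(12,110,110),(28,255,255),20,(355,190,395,260))[0])
    print(proj(d,[.6293,-.0426,.24]))
E
```

```text
t 12.22 tcp [0.4597 0.2148 0.3482] yaw -168.9 tilt [-0. -0.] q7 -1.61
shift [117.9 284.7   8.3] turn 6.7
[([380.0, 208.7], [376, 205, 9, 9, 30]), ([373.4, 217.5], [367, 212, 14, 12, 107])]
[372.04258355 219.1637331 ]
[([359.2, 197.9], [355, 190, 13, 19, 167]), ([374.3, 224.9], [364, 210, 18, 32, 242])]
[368.69866976 225.68517466]
```

carry_out --series '[[[-1,0,0,0,6.7],[-1,18.8,33.6,0,0],[-1,18.8,33.6,0,0],[-1,18.8,33.6,0,0],[-1,18.8,33.6,0,0]]]'

```text
clock: 12.73
tcp_pos: [0.5463, 0.0858, 0.3483]
tool_rot: [-3.138, -0.136, 0.0]
force: [0.9, -0.1, 0.9]
opening: 0.0
grip_force: 0.0
```

carry_out --series '[[[-1,18.8,33.6,0,0],[-1,18.8,33.6,0,0],[-1,18.8,33.6,0,0],[-1,18.8,33.6,0,0],[-1,0,0,0,0]]]'

```text
clock: 13.15
tcp_pos: [0.6327, -0.0508, 0.3482]
tool_rot: [3.135, 0.116, 0.001]
force: [-1.6, -0.5, 0.1]
opening: 0.0
grip_force: 0.0
```

carry_out --series '[[[-1,0,0,25,0],[-1,0,0,25,0],[-1,0,0,15,0],[-1,0,0,0,0],[-1,0,0,0,0]]]'

```text
clock: 13.57
tcp_pos: [0.6312, -0.0409, 0.2831]
tool_rot: [-3.139, -0.131, 0.002]
force: [-0.5, 0.5, 0.3]
opening: -0.0003
grip_force: 0.0
```

```bash
python3 - <<'E'
from h import *
go([.629,-.0425,.265],-175.6)
d=snap("side","side7");w=snap("wrist","w7")
cv2.imwrite("pics/crop7.png",np.hstack([cv2.resize(d["image"][130:310,280:460,::-1],(400,400),interpolation=2),cv2.resize(w["image"][:,:,::-1],(400,400))]))
E
```

```text
t 13.57 tcp [ 0.6312 -0.0409  0.2831] yaw -175.2 tilt [-0.001  0.   ] q7 -1.05
shift [-2.3  1.4 18.1] turn 0.4
```

View pics/crop7.png

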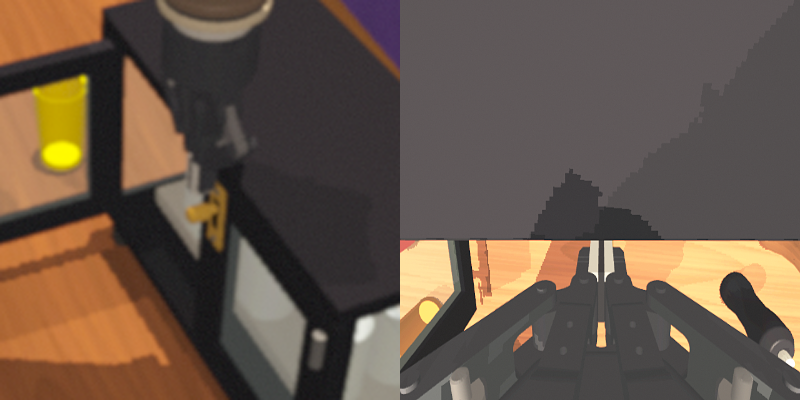

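Fingers hang above the knob, clear of the top board edge. Press down in small steps.

carry_out --series '[[[-1,-4,1,0,0],[-1,0,0,10,0],[-1,0,0,4,0],[-1,0,0,4,0],[-1,0,0,2,0]]]'

```text
clock: 14.08
tcp_pos: [0.6274, -0.0422, 0.2627]
tool_rot: [-3.139, -0.128, 0.001]
force: [-1.4, 0.6, 2.0]
opening: 0.0001
grip_force: 1.2
```

carry_out --series '[[[-1,0,0,2,0],[-1,0,0,2,0],[-1,0,0,2,0],[-1,0,0,0,0],[-1,0,0,0,0]]]'

```text
clock: 14.5
tcp_pos: [0.6277, -0.0425, 0.2572]
tool_rot: [3.139, 0.127, 0.0]
force: [0.0, 0.0, 0.1]
opening: -0.0003
grip_force: 0.0
```

carry_out --series '[[[-1,0,0,1.5,0],[-1,0,0,1.5,0],[-1,0,0,1.5,0],[-1,0,0,1.5,0],[-1,0,0,1,0]]]'

```text
clock: 14.92
tcp_pos: [0.6279, -0.0426, 0.2508]
tool_rot: [3.139, 0.127, 0.001]
force: [-3.5, 0.5, 14.4]
opening: -0.0005
grip_force: 7.2
```

carry_out --series '[[[-1,0,0,1,0],[-1,0,0,1,0],[-1,0,0,0,0],[-1,0,0,0,0],[-1,0,0,0,0]]]'

```text
clock: 15.33
tcp_pos: [0.6279, -0.0427, 0.2505]
tool_rot: [-3.138, -0.127, -0.003]
force: [-7.9, 1.7, 21.7]
opening: 0.0002
grip_force: 10.8
```

```bash
python3 - <<'E'
from h import *
go([.629,-.0425,.251],-175.6)
for n in ("scene","side"):
    d=snap(n,n+"8");print(blobs(d,(12,110,110),(28,255,255),20,(355,190,395,260))[0],proj(d,[.6293,-.0426,.224]),proj(d,[.6293,-.0426,.24]))
E
```

```text
t 15.33 tcp [ 0.6279 -0.0427  0.2505] yaw -175.4 tilt [0.002 0.001] q7 -1.03
shift [ 1.1 -0.1 -0.4] turn 0.2
[] [371.3269729  222.11817286] [372.04258355 219.1637331 ]
[([356.2, 204.5], [355, 198, 5, 11, 27]), ([374.3, 231.8], [363, 220, 18, 22, 142])] [368.27761807 231.85331865] [368.69866976 225.68517466]
```

The bolt hit its stop at TCP z 0.2505, which puts the tips at 0.232 as expected for fully drawn, and the side view agrees. Now rise, open a little, and grip the knob.

carry_out --series '[[[-1,0,0,-15,0],[-1,0,0,-20,0],[-0.2,0,0,0,0],[-0.2,0,0,0,0],[-0.2,0,0,0,0]]]'

```text
clock: 15.85
tcp_pos: [0.6273, -0.0422, 0.2826]
tool_rot: [-3.139, -0.127, 0.001]
force: [-0.5, 0.1, 0.4]
opening: 0.0338
grip_force: 0.0
```

carry_out --series '[[[-0.2,0,0,15,0],[-0.2,0,0,15,0],[-0.2,0,0,10,0],[-0.2,0,0,4,0],[-0.2,0,0,0,0]]]'

```text
clock: 16.27
tcp_pos: [0.6269, -0.0421, 0.2378]
tool_rot: [-3.139, -0.127, 0.004]
force: [-0.0, -0.3, -0.4]
opening: 0.0341
grip_force: 0.0
```

```bash
python3 - <<'E'
from h import *
go([.628,-.0425,.239],-175.6)
from workcell import read_state;s=read_state();print(s["opening"],s["force"],s["grip_force"],s["moment"])
E
```

```text
t 16.27 tcp [ 0.6269 -0.0421  0.2378] yaw -175.4 tilt [-0.003 -0.   ] q7 -1.02
shift [ 1.1  0.5 -1.2] turn 0.2
0.03410406792001628 [-0.02710712 -0.3309719  -0.43741928] 0.0 [ 0.04786244 -0.02837207  0.0640192 ]
```

carry_out --series '[[[-1,0,0,-1,0],[-1,0,0,0,0],[-1,0,0,0,0],[-1,0,0,0,0],[-1,0,0,0,0]]]' --force 25

```text
clock: 16.68
tcp_pos: [0.6279, -0.0429, 0.241]
tool_rot: [3.139, 0.127, 0.002]
force: [0.3, -2.4, 2.3]
opening: 0.0145
grip_force: 24.9
```

```bash
python3 - <<'E'
from h import *
go([.628,-.0425,.239],-175.6)
from workcell import read_state;s=read_state();print(s["opening"],s["force"],s["grip_force"],s["moment"])
E
```

```text
t 16.68 tcp [ 0.6279 -0.0429  0.241 ] yaw -175.4 tilt [ 0.001 -0.   ] q7 -1.02
shift [ 0.1 -0.4  2. ] turn 0.2
0.014514500136979332 [ 0.25046112 -2.36066787  2.32662591] 24.918462123605423 [-0.4348219  -0.0524007   0.02850896]
```

carry_out --series '[[[-1,-11.9,1.8,0,-4],[-1,-11.9,1.8,0,-4],[-1,-11.9,1.8,0,-4],[-1,-11.9,1.8,0,-4],[-1,-11.9,1.8,0,-4]]]'

```text
clock: 17.1
tcp_pos: [0.5722, -0.065, 0.241]
tool_rot: [3.066, 0.675, 0.004]
force: [4.2, -4.7, -1.5]
opening: 0.0147
grip_force: 24.8
```

```bash
python3 - <<'E'
from h import *
go([.628,-.0425,.239],-155.6)
d=snap("side","side9");cv2.imwrite("pics/crop9.png",d["image"][120:360,240:560,::-1])
E
```

```text
t 17.1 tcp [ 0.5722 -0.065   0.241 ] yaw -155.2 tilt [ 0.003 -0.001] q7 -0.7
shift [60.   3.   2.1] turn 0.4
```

View pics/crop9.png

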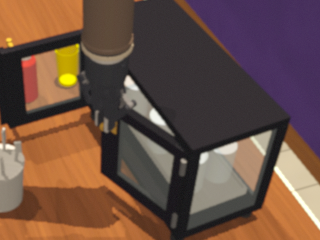

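The right leaf follows the knob (about 20° open); continue.

carry_out --series '[[[-1,-11.9,1.8,0,-4],[-1,-11.9,1.8,0,-4],[-1,-11.9,1.8,0,-4],[-1,-11.9,1.8,0,-4],[-1,-11.9,1.8,0,-4]]]'

```text
clock: 17.57
tcp_pos: [0.528, -0.1042, 0.2411]
tool_rot: [2.903, 1.195, 0.004]
force: [5.7, -3.8, -2.0]
opening: 0.0148
grip_force: 25.0
```

carry_out --series '[[[-1,-11.9,1.8,0,-4],[-1,-11.9,1.8,0,-4],[-1,-11.9,1.8,0,-4],[-1,-11.9,1.8,0,-4],[-1,-11.9,1.8,0,-4]]]'

```text
clock: 17.98
tcp_pos: [0.4994, -0.1564, 0.241]
tool_rot: [2.652, 1.681, 0.004]
force: [5.7, -0.9, -0.6]
opening: 0.0144
grip_force: 25.1
```

carry_out --series '[[[-1,-11.9,1.8,0,-4],[-1,-11.9,1.8,0,-4],[-1,-11.9,1.8,0,-4],[-1,-11.9,1.8,0,-4],[-1,-11.9,1.8,0,-4]]]'

```text
clock: 18.4
tcp_pos: [0.4903, -0.2153, 0.241]
tool_rot: [2.32, 2.117, 0.004]
force: [3.7, 0.1, 1.5]
opening: 0.0143
grip_force: 25.3
```

```bash
python3 - <<'E'
from h import *
from scipy.optimize import least_squares
from workcell import read_state
s=read_state();P=np.array([(.6279,-.0429),(.5722,-.065),s["tcp_pos"][:2]])
h=np.array([.6614,-.2122]);print([ (np.hypot(*(p-h)).round(4),np.degrees(np.arctan2(*(p-h)[::-1])-np.arctan2(.1714,-.0204)).round(1)) for p in P])
go([.628,-.0425,.239],-85.6);print(s["force"],s["opening"])
E
```

```text
[(np.float64(0.1726), np.float64(4.4)), (np.float64(0.1721), np.float64(24.4)), (np.float64(0.1712), np.float64(-275.7))]
t 18.4 tcp [ 0.4903 -0.2153  0.241 ] yaw -95.2 tilt [0.003 0.001] q7 0.49
shift [184.7 121.4   2.5] turn -9.6
[3.73427655 0.10726476 1.47841677] 0.014330464324766104
```

carry_out --series '[[[-1,-11.9,1.8,0,-4],[-1,-11.9,1.8,0,-4],[-1,-6,0.9,0,-2],[-1,0,0,0,0],[-1,0,0,0,0]]]'

```text
clock: 18.82
tcp_pos: [0.4935, -0.2454, 0.2409]
tool_rot: [2.131, 2.306, 0.002]
force: [3.6, -0.8, 3.1]
opening: 0.0144
grip_force: 25.5
```

```bash
python3 - <<'E'
from h import *
from scipy.optimize import least_squares
from workcell import read_state
s=read_state();P=np.array([(.6279,-.0429),(.5722,-.065),(.528,-.1042),(.4994,-.1564),(.4903,-.2153),s["tcp_pos"][:2]])
f=least_squares(lambda q:np.hypot(*(P-q[:2]).T)-q[2],[.66,-.21,.1726]);h=f.x;print("hinge",h,f.fun.round(4))
print([np.degrees(np.arctan2(*(p-h[:2])[::-1])-np.arctan2(*(P[0]-h[:2])[::-1]))%360 for p in P])
go([.628,-.0425,.239],-85.6);print(s["force"])
print("cab yaw from hinges",np.degrees(np.arctan2(-(.63024-h[0]),.19257-h[1])))
E
```

```text
hinge [ 0.66286114 -0.21193594  0.17262693] [-0.  0. -0.  0. -0.  0.]
[np.float64(0.0), np.float64(19.989526612203598), np.float64(39.694312448751674), np.float64(59.549272645903734), np.float64(79.43130432435032), np.float64(89.48701943003721)]
t 18.82 tcp [ 0.4935 -0.2454  0.2409] yaw -85.5 tilt [ 0.002 -0.   ] q7 0.7
shift [191.7 150.    2.2] turn 0.1
[ 3.61867737 -0.82231172  3.12263991]
cab yaw from hinges 4.610605777109383
```

Passive leaf is 89.5° open, and the active leaf 90.3° with the refined yaw. Release, rise, and back off.

carry_out --series '[[[-0.2,0,0,0,0],[-0.2,0,0,0,0],[-0.2,0,0,0,0],[-0.2,0,0,-10,0],[-0.2,0,0,-25,0]]]'

```text
clock: 19.23
tcp_pos: [0.4904, -0.2438, 0.2734]
tool_rot: [-2.126, -2.305, 0.004]
force: [0.1, 1.0, -0.0]
opening: 0.0343
grip_force: 0.0
```

carry_out --series '[[[-0.2,0,0,-40,0],[-0.2,0,0,-40,0],[-0.2,0,0,-30,0],[-0.2,0,0,-10,0],[-0.2,0,0,0,0]]]'

```text
clock: 19.65
tcp_pos: [0.4928, -0.2458, 0.3987]
tool_rot: [2.127, 2.306, 0.004]
force: [0.5, -0.5, -0.9]
opening: 0.034
grip_force: 0.0
```

```bash
python3 - <<'E'
from h import *
go([.35,-.35,.40])
a=snap("scene","sceneA")["image"];b=snap("side","sideA")["image"]
cv2.imwrite("pics/fin.png",np.vstack([np.hstack([cv2.resize(x[:,:,::-1],(400,300)) for x in (a,b)])]))
E
```

```text
t 19.65 tcp [ 0.4928 -0.2458  0.3987] yaw -85.4 tilt [ 0.005 -0.001] q7 0.62
shift [ -92.3 -150.8   -1.9] turn None
```

View pics/fin.png

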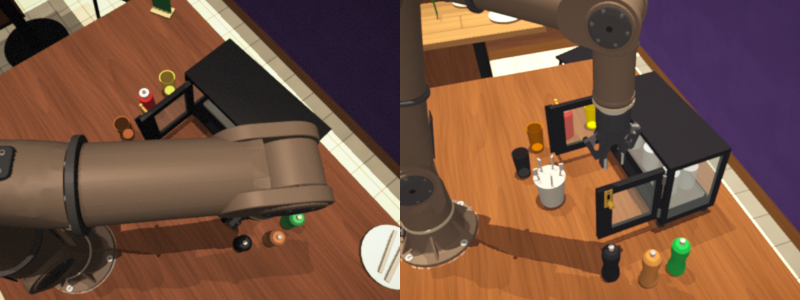

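Both doors stand square, the bolt is drawn, everything is upright, and the robot is clear. Hand in.

```bash
python3 -c "
from workcell import robot
print(robot.job_done())"
```

```text
the job is handed in; nothing more can be done
None
```

I handed the job in at about 20 s on the clock; no verdict came back. The tumbler is set aside upright, the left door is open about 90°, the bolt is fully drawn, the right door is open about 89.5°, and the last pictures show nothing tipped or bumped.

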